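Open a push-and-turn reagent bottle in its tilt stand

ROBOT

A 7-joint arm with a two-finger parallel gripper is mounted at the origin on a cart in front of the work surface, level with it; the furniture and walls round the work are solid. World frame = base frame: x ahead of the robot, y to its left, z up, the work surface at z = 0. Lengths are in m, angles in rad, forces in N, time in s.
With the tool pointing down it reaches from about 0.4 to 0.875 m from the base axis. Payload 19.3 kg.
Tool frame: the origin (TCP) lies midway between the tips of the shut fingers; the grasp point (between the pads) lies behind it (arm.grip_depth is the y of the grasp point in the tool frame, in m); y points along the fingers, x is the direction in which the jaws open and shut, and the axes are right-handed (so a half turn about y gives the same grasp; the last joint's range is limited). The gripper opens to 85 mm and grips with 20 to 120 N. Pads are 22 mm wide; open, the fingers measure 114 mm over their backs; the gripper's body (76 mm by 85 mm) begins 54 mm behind the grasp point. The pads swing forward as they close: fully open they stand 13 mm farther back than shut.
Start: joints at [-1.413, 0.521, -0.036, 1.599, 0.021, 1.021, -0.113], TCP at [0.141, 0.609, 0.202] pointing down, gripper open.
Joint ranges: [-2.91, 2.91], [-0.3, 2.13], [-1.5, 1.42], [0.17, 2.43], [-1.26, 4.41], [0.16, 1.93], [-2.52, 2.52]. Speed limits (rad/s): [1.89, 1.89, 2.39, 2.39, 3.01, 3.01, 3.01].

INTERFACE

Orientations are given as a unit quaternion [w, x, y, z].
In Python, from bench import arm gives the robot as it stands. The module is installed in compiled form; this text tells all that it offers.
- The arm moves only by the shell command python3 -m jog 'ROWS'. ROWS is text: rows parted by semicolons, each of 7 numbers parted by spaces: the gripper's target within -1 to 1 (fully open at 1, half-way at 0, shut at -1), then the shift along the tool's x, y, z in units of 30 mm (1.0 is 30 mm), then the turn, a rotation vector about the tool's x, y, z in degrees. In form: hand x y z rx ry rz; .... A call has 1 to 12 rows; each row is the pose to reach, as a shift and turn from the pose measured when the call began, along the tool's axes at that moment; what a row does not reach only later rows make up. A row lasts 1/8 s, in which the tool goes at most 62.5 mm and 10.7 degrees, less where a joint would pass 70% of its speed; a pose out of reach is approached as far as the arm can. A call with a gripper value outside its range is refused whole. The fingers move at their own pace and stop on an object; the grip force is fixed at half the most. Time passes only in rows, so rows that repeat a pose let the fingers close. It gives the time, the measured TCP pose, the force and the opening at its end, in the units of the state.
- arm.get_state(): the state, without advancing time (a new reading comes with each control period).
- arm.camera(name): name is "side" or "top" or "wrist"; returns (picture, depth): 420x560x3 uint8, red, green, blue; 420x560 float32, m along the optical axis (not along the pixel's ray), 0 where there is no reading.
- arm.camera_model(name): a dict with "K" (3x3 intrinsics, pixels), "camera_from_world" (4x4, takes a point from world to camera coordinates); the wrist camera has in their place "T_tool_cam" (4x4, takes a point from camera to tool coordinates, whose origin is the TCP and whose axes are the tool frame's). Camera axes: x right, y up, looking along -z (the intrinsics and any distortion apply to the point x, -y, -z); pixel columns grow to the right and rows downward; lengths in m; the calibration is good to about 2 mm. The wrist camera is an equidistant fisheye: a pixel r from the principal point sees the ray r / f radians off the axis. A picture is of the moment at which its call begins: read the wrist's pose just before it. camera_model takes no time and is no camera call.
- arm.job_done(): hands the job in, once; it reports no verdict.
The state is a dict: "clock": time; "q": joint angles; "joint_velocities": joint speeds; "effort": joint torques, N m; "eef_pos": TCP position; "tcp_rot": TCP orientation; "ft_force": force on the tool from outside, world axes, zero at the start; "moment": the same for the moment, N m; "gripper_width": finger opening in m.
Only numpy, scipy, OpenCV 4.12 (cv2) and the standard library are available. Lean on these libraries where they do the work, as an engineer would, in place of code of your own. Each camera call takes 0.05 s, during which the arm holds its last target.

TASK

The amber bottle clamped in the tilt stand has a child-resistant cap: press it down and, keeping it pressed, turn it anticlockwise until it comes free. Take the cap off and set it open side down, near the middle of the white dish, and let go. Leave everything else on the bench where it stands.

Things in the scene. Friction and masses are not known exactly. Their poses are not given: they have to be found in the camera images.
- stand: Bent-steel tilt stand, base plate 190 x 125 mm on suction feet that hold it fast to the bench (it does not move). Origin on the bench below the centre of the bottle's underside, z up. The plate reaches from x = -135 to +55 mm and y = -63 to +63 mm; the bottle leans towards its -x, roughly towards the robot.
- bottle: Amber bottle strapped in the stand (does not move), 86 mm in diameter, leaning 32 degrees from vertical. Origin at the centre of its underside, z along its axis towards the mouth. Cylinder up to z = 112 mm, then a shoulder that narrows to a 32 mm neck at z = 143 mm; rim at z = 172 mm.
- neck_rim (a point): Centre of the bottle's rim, hidden in the cap. Below it three ears hold the inner cap down, however hard it is pulled, until it has turned anticlockwise (looking at the cap's top) to a firm end stop, 65 to 90 degrees from where it starts. There, with the strain of turning taken off, the cap lifts straight off along the axis (sideways rubbing may take 10 N). A sprung disc in the mouth pushes it up with 8 N.
- cap: White ribbed cap, 54 mm in diameter, 43.5 mm tall, about 0.12 kg, closed on the bottle. Origin at the centre of its open lower edge, z along its axis towards its closed top; when closed, the origin is at z = 146 mm on the bottle's axis. A sprung outer shell over a hidden inner cap: turned without pressing, the shell only clicks round (under 0.1 N m) and the inner cap stays locked.
- cap_top (a point): Centre of the cap's flat top. Pressed along the axis, the shell sinks against springs (about 1.5 N/mm): its teeth take hold from 4 mm on, and a firm stop comes after about 8 mm at 11 N (12 to 20 N is plenty). Tooth on tooth, it stops 3 to 4 mm too early: turn it a little (under 25 degrees) and press again. Let go, it springs back.
- cap_grip (a point): On the cap's axis, 27 mm above its open edge: a good height to take the cap by its sides. Kept pressed, it turns with under 0.3 N m until the end stop (over 0.5 N m); up to 25 degrees of free play come on top of the inner cap's 65 to 90 degrees. If one grasp cannot turn so far, let go, turn back and take it again: shell and inner cap keep their places.
- dish: Shallow white porcelain dish, 132 mm across its rim, 14 mm high, flat floor 4 mm above the bench and about 100 mm across, 0.35 kg, loose on the bench. Origin at the centre of its underside.
- cotton_pot: Clear pot of cotton wool, 80 mm in diameter, 61 mm tall, beside the stand; bystander. Origin at the centre of its underside.
- vial_a: Small glass vial, 20 x 57 mm, beside the stand; bystander. Origin at the centre of its underside.
- vial_b: Small glass vial, 20 x 57 mm, beside the dish; bystander. Origin at the centre of its underside.
- petri_dish: Closed petri dish, 91 mm across, 15 mm high, in front of the steel tray; bystander. Origin at the centre of its underside.
- marker: Blue marker pen, 131 mm long, 13 mm thick, lying on the bench in front of the dish, to the right; bystander. Origin at its middle, on the bench.
Mind the look-alikes: they are no part of the job. Leave any red look-alike of the dish alone.

How it is judged:
On the way:
1. the cap is off the neck: lifted at least 25 mm above its closed position along the bottle's axis (z of cap in the frame of bottle above 0.171 m), for 0.1 s.
At the end, for the whole second after the job is handed in: The cap stands open side down flat on the dish's floor (tilt under 7 degrees, lower edge within 6 mm of the floor), its axis within 30 mm of the dish's centre, at rest and let go; the dish stands flat on the bench (horizontal distance between cap and dish below 0.03 m and z of cap in the frame of dish between 0.001 and 0.01 m and angle between cap's own z axis and vertical below 0.12 rad and linear speed of cap below 0.02 m/s and angle between dish's own z axis and vertical below 0.06 rad); the robot touches nothing.
It fails at once if a bystander (cotton pot, either vial, petri dish or marker pen) is pushed more than 30 mm (distance of any of cotton_pot, vial_a, vial_b, petri_dish, marker from where it was at the start of the episode above 0.03 m).
It fails at once if the dish is pushed more than 40 mm (distance of dish from where it was at the start of the episode above 0.04 m).
It also fails if it takes over 61 s, if anything falls off the work surface, if the arm or the gripper's body presses on something with over 40 N, if the wrist force passes 120 N, or if a joint passes its speed limit or range.

## Working session

There is one attempt and no reset: what is moved stays moved. The work goes in short steps, Python scripts to look and compute and a shell command to move; the robot and the scene stay as the last step left them, time stands still between calls to the robot, and variables do not carry over. Pictures are saved under pics/ and viewed, and the job is handed in when it is done.

```bash
mkdir -p pics; cat > h.py <<'E'
import numpy as np, cv2
from bench import arm
from scipy.spatial.transform import Rotation as R
def st():
    s=arm.get_state(); q=s['tcp_rot']; return s,np.array(s['eef_pos']),R.from_quat([q[1],q[2],q[3],q[0]])
def world(name,d,u,v):
    m=arm.camera_model(name);K=np.array(m['K']);T=np.linalg.inv(np.array(m['camera_from_world']))
    u=np.asarray(u,float);v=np.asarray(v,float)
    x=(u-K[0,2])/K[0,0]*d;y=(v-K[1,2])/K[1,1]*d
    P=np.stack([x,-y,-d,np.ones_like(d)],-1)
    return (P@T.T)[...,:3]
def cloud(name,d):
    v,u=np.mgrid[:d.shape[0],:d.shape[1]];return world(name,d,u,v)
E
python3 - <<'E'
from h import *
for n in ['side','top']:
    p,d=arm.camera(n);cv2.imwrite(f'pics/{n}0.png',p[...,::-1]);np.save(n+'_d.npy',d);np.save(n+'_p.npy',p);print({k:np.round(v,3).tolist() if not isinstance(v,str) else v for k,v in arm.camera_model(n).items()})
s,p,r=st();print(s,r.as_matrix().round(2),arm.grip_depth)
E
```

```text
{'K': [[489.337, 0.0, 278.007], [0.0, 489.337, 207.219], [0.0, 0.0, 1.0]], 'camera_from_world': [[0.982, -0.191, -0.002, -0.494], [0.117, 0.593, 0.796, -0.13], [-0.151, -0.782, 0.605, -1.703], [0.0, 0.0, 0.0, 1.0]]}
{'K': [[421.15, 0.0, 280.789], [0.0, 421.15, 214.442], [0.0, 0.0, 1.0]], 'camera_from_world': [[-0.021, -1.0, 0.015, -0.068], [0.997, -0.02, 0.08, -0.471], [-0.079, 0.016, 0.997, -1.642], [0.0, 0.0, 0.0, 1.0]]}
{'clock': 0.1, 'q': array([-1.41319409,  0.52194633, -0.03629427,  1.59992546,  0.02120639,
        1.02114556, -0.11277548]), 'joint_velocities': array([-6.07575733e-05, -9.10058732e-04,  2.26211001e-04, -1.82653535e-04,
        1.45015195e-03, -8.53885031e-04, -2.85583145e-04]), 'effort': array([ 2.50005258e-03, -9.28466392e+01,  1.98338538e+00, -3.70529437e+01,
        1.81267230e-02,  5.58318352e-03, -1.46548842e-05]), 'eef_pos': array([0.14112977, 0.60851465, 0.20149787]), 'tcp_rot': array([-0.55333601,  0.55384454,  0.43966369, -0.44019465]), 'ft_force': array([ 0.28218924,  0.1396533 , -0.16576901]), 'moment': array([ 0.00721384, -0.03989531, -0.0391547 ]), 'gripper_width': 0.08499553820812057} [[ 0.23 -0.   -0.97]
 [ 0.97 -0.    0.23]
 [-0.   -1.   -0.  ]] -0.0187
```

View pics/side0.png

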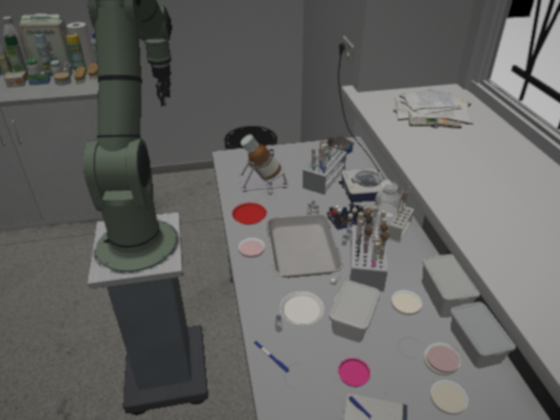

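View pics/top0.png

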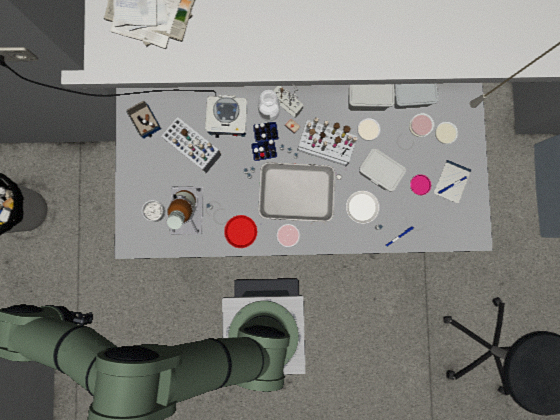

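```bash
python3 - <<'E'
from h import *
for n,(a,b,c,e) in {'top':(170,250,130,230),'side':(120,200,220,300)}.items():
    p=np.load(n+'_p.npy');cv2.imwrite(f'pics/{n}c.png',cv2.resize(p[a:b,c:e,::-1],None,fx=7,fy=7,interpolation=cv2.INTER_CUBIC))
p=np.load('top_p.npy');cv2.imwrite('pics/topdish.png',cv2.resize(p[170:260,320:430,::-1],None,fx=6,fy=6,interpolation=cv2.INTER_CUBIC))
d=np.load('top_d.npy');C=cloud('top',d)
for u,v in [(362,207),(300,195),(240,250),(180,223),(175,223),(180,218),(190,200),(153,210),(240,230),(378,226),(400,236)]: print(u,v,C[v,u].round(3))
p=p.astype(int)
# dish white mask
z=C[...,2]
m=(p.min(-1)>150); m2=np.zeros_like(m);m2[180:235,335:390]=1;m&=m2
q=C[m];print(len(q),q.min(0),q.max(0),(q.min(0)+q.max(0))/2)
# heights near cap
np.set_printoptions(linewidth=250)
print((z[184:234:2,160:204:2]*1000).astype(int))
E
```

```text
362 207 [ 0.494 -0.403  0.004]
300 195 [ 0.547 -0.157 -0.002]
240 250 [0.333 0.086 0.002]
180 223 [0.432 0.278 0.201]
175 223 [0.432 0.296 0.198]
180 218 [0.449 0.277 0.207]
190 200 [0.523 0.263 0.102]
153 210 [0.494 0.416 0.048]
240 230 [ 0.412  0.086 -0.   ]
378 226 [ 0.414 -0.451  0.056]
400 236 [ 0.374 -0.547  0.017]
2917 [ 0.33728109 -0.51586412 -0.01273179] [ 0.6058826  -0.0502077   1.67471099] [ 0.47158184 -0.28303591  0.8309896 ]
[[ -1   3   2   0   1  -6  -4   4   0   0  -2   4   0  -5  -2   5   0  -4   1  -8   7  -8]
 [  1   0   3   4   7  -3  -4   0   1  -7  -6   7   9  -4  -2  -5   3  -3   1  -1  -3   2]
 [  0   1  -2   0   5  -4  65  65  67  55  65  69  66  64  66  67  61  64  11  39   9  13]
 [ -6   5   4   1   0   8  58  54  64  59  66  75  70  74  62  63  59  59  52  15  16   8]
 [  0  -3  -2   6  -4   1  47  58  63  80  92  96  88  85  77  67  61  59  50   9  17  12]
 [  1  -1   1   5   2   0  53 128  92  97 115  96 108  97  87  85  67  56  59  11   9  12]
 [  3   2  -1   2  -2   0  13 138 129 146 136 133 132 105 104  92  71  52  49  15   5  16]
 [ -3   2   7   1   1
[... 917 characters left out ...]
2 213 211 221 207 189 160 147 136 116  15   7   8  18  11   3]
 [  0   4   2   0 210 207 211 208 209 205 209 195 143 133 113  92  90  11  19  12  13   3]
 [ -1   2  -2  -5 198 207 205 202 208 208 203 191 111  13  16  11  78   5  12   9  13  -2]
 [  0   1   2   5 204 195 199 192 200 195 203   8   4  13  15  13  72  61  11  12  11   1]
 [  5   0  -2  -2   1 193 199 196 194 203 194  16  12  17  21  15  14  63  10  10  12   3]
 [ -2  -2   0   0   2   3 193 186 191 193  12   9   7  11  10  13   8  45  32  22  16   5]
 [  2   3   0   6   0  13  12  21  14   9  16  12  10  15  14  12  11   5  34  14  13   3]
 [  0  -2   2  -1   4  13  11   9  13  18   5  11  -5  14  13  19  15  10  20  12  11   0]]
```

View pics/topc.png

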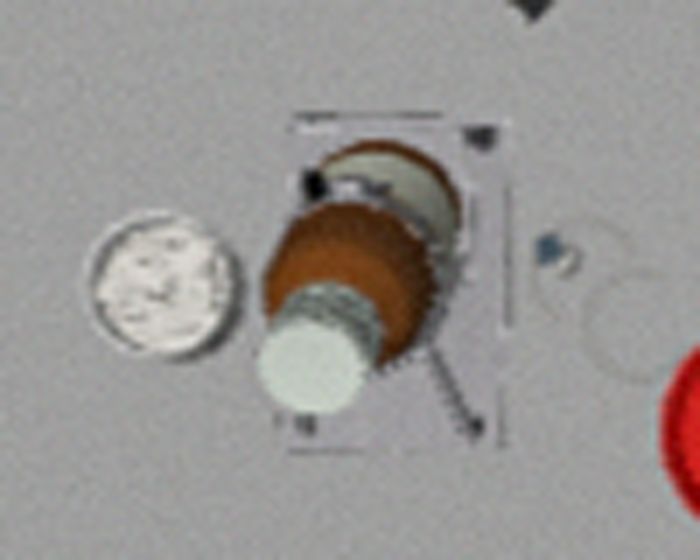

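View pics/sidec.png

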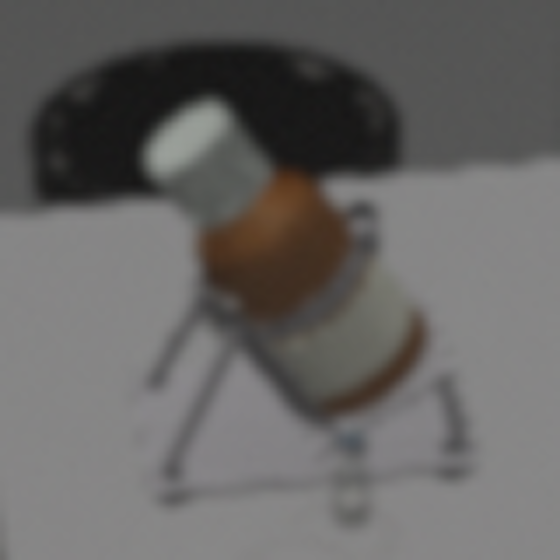

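View pics/topdish.png

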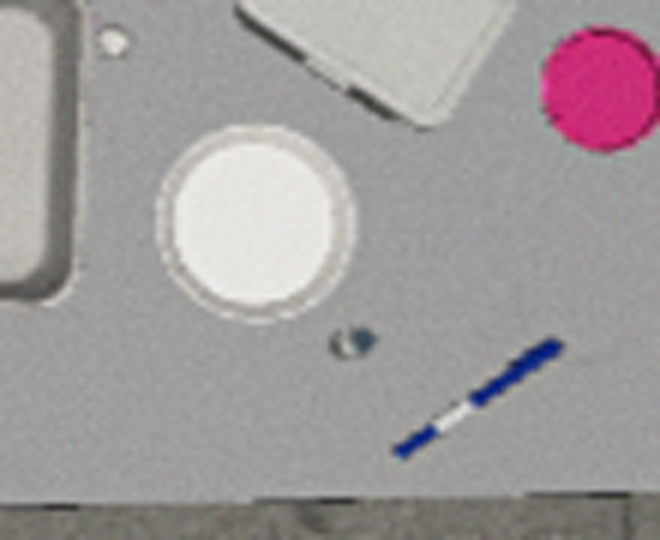

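```bash
cat > fit.py <<'E'
from h import *
from scipy.optimize import least_squares
d=np.load('top_d.npy');p=np.load('top_p.npy').astype(int);C=cloud('top',d)
m=(p.min(-1)>150)&(C[...,2]>.17)&(C[...,2]<.25);m[:, :150]=0;m[:,230:]=0;m[:200]=0;m[250:]=0
n,l,s,c=cv2.connectedComponentsWithStats(m.astype(np.uint8));i=1+s[1:,4].argmax();m=l==i
print(s[i],c[i])
g=p[210:236:2,164:190:2];print(g.min(-1))
q=C[m];z=q[:,2]
A=np.c_[q[:,0],q[:,1],np.ones(len(q))];w=np.linalg.lstsq(A,z,rcond=None)[0]
nn=np.array([-w[0],-w[1],1]);nn/=np.linalg.norm(nn);print('normal',nn,'tilt',np.degrees(np.arccos(nn[2])),'yaw',np.degrees(np.arctan2(nn[1],nn[0])),'cent',q.mean(0), 'res',(A@w-z).std())
# side
d=np.load('side_d.npy');p=np.load('side_p.npy').astype(int);C2=cloud('side',d)
qq=C2[130:155,235:270].reshape(-1,3);k=(qq[:,2]>.14)&(qq[:,2]<.26)&(abs(qq[:,0]-.45)<.1)&(abs(qq[:,1]-.28)<.1)
print('side pts',k.sum(),qq[k].mean(0))
# joint fit: cap cylinder top/side + bottle body
def axfit(P,x0):
    def f(x):
        c=x[:3];th,ya=x[3],x[4];a=np.array([np.sin(th)*np.cos(ya),np.sin(th)*np.sin(ya),np.cos(th)])
        r=P-c;h=r@a;rad=np.linalg.norm(r-h[:,None]*a,axis=1)
        # sdf of union: cap(r27,h -43.5..0), body r43 from -189.5+? 
        def cyl(R_,lo,hi):
            dx=rad-R_;dz=np.maximum(lo-h,h-hi)
            return np.where((dx>0)&(dz>0),np.hypot(dx,dz),np.maximum(dx,dz))
        def cone(): 
            # shoulder: z 112..143 => h -77.5..-46.5 r43->16
            hh=np.clip(h,-.0775,-.0465);rr=.043+( -.0775-hh)*0+(hh+.0775)/.031*(-.027)
            return np.where((h>-.09)&(h<-.0465),(rad-rr)*.75,1)
        D=np.stack([cyl(.027,-.0435,0),cyl(.043,-.1895,-.0775),cone()]);
        j=abs(D).argmin(0) if False else D.argmin(0)
        return D[j,np.arange(len(h))]
    return least_squares(f,x0,loss='soft_l1',f_scale=.004)
P=[]
x0=np.r_[.437,.283,.205,np.radians(32),np.pi]
def near(C):
    Q=C.reshape(-1,3);a=np.array([-.53,0,.848]);r=Q-x0[:3];h=r@a;rad=np.linalg.norm(r-h[:,None]*a,axis=1)
    return Q[(h<.02)&(h>-.075)&(rad<.06)&(Q[:,2]>.08)]
for nm,P in (('top',near(C)),('side',near(C2)),('both',np.r_[near(C),near(C2)])):
    o=axfit(P,x0);print(nm,len(P),o.x[:3].round(4),np.degrees(o.x[3:]).round(2),abs(o.fun).mean())
E
python3 fit.py
```

```text
[167 216  16  13 161] [173.95652174 222.09937888]
[[ 89 155  33  23  30  77  91  70  30  20  29  24  24]
 [100 158  30  40 103 107 112  99 117  64  19  20  22]
 [ 96 162  45  98 102 109 118  91 108 104  31  28  20]
 [130 160 116 145 164 182 146 139  88  83  77  26  22]
 [168 159 183 190 185 189 190 192 131  72  57  14  14]
 [159 137 191 188 187 186 189 191 189 105  41  21 108]
 [158 161 191 191 189 191 185 188 197 151  75 111 153]
 [157 154 184 191 193 191 193 193 195 148 155 158 153]
 [158 154 163 194 192 192 188 194 177 155 155 156 154]
 [153 155 153 157 184 191 190 174 159 159 155 160 154]
 [153 157 156 141 108  86 160 157 159 162 158 154 159]
 [160 154 158 160 155 134 154 159 156 163 154 154 155]
 [158 154 157 157 129 134 133 133 141 151 151 166 144]]
normal [-0.52332514  0.04768564  0.85079779] tilt 31.70145233685495 yaw 174.793558236487 cent [0.43506916 0.29868941 0.20276353] res 0.003601391901631655
side pts 349 [0.46370342 0.28109236 0.17960229]
top 465 [0.4333 0.3001 0.2036] [ 34.35 175.38] 0.002286700375832443
side 385 [0.4373 0.2986 0.2039] [ 32.89 171.2 ] 0.002568919992380057
both 850 [0.4349 0.2991 0.204 ] [ 33.74 174.28] 0.0025901447435518416
```

```bash
cat >> h.py <<'E'
def Rt(a,spin):
    y=-np.asarray(a,float);y/=np.linalg.norm(y);x=np.array([1,0,0])-y[0]*y;x/=np.linalg.norm(x)
    if abs(y[2])>.99:x=np.array([1,0,0.])-y[0]*y;x/=np.linalg.norm(x)
    M=np.c_[x,y,np.cross(x,y)];return R.from_matrix(M)*R.from_rotvec([0,np.radians(spin),0])
def ax(tilt=32,yaw=174.5):
    t,w=np.radians([tilt,yaw]);return np.array([np.sin(t)*np.cos(w),np.sin(t)*np.sin(w),np.cos(t)])
def go(P,Rg):
    s,p,r=st();sh=r.inv().apply(np.asarray(P)-p)/.03;rv=np.degrees((r.inv()*Rg).as_rotvec())
    print('shift',sh.round(2),'rot',rv.round(1),'|',np.linalg.norm(sh)*30,np.linalg.norm(rv))
def show():
    s,p,r=st();print('t',s['clock'],'q',s['q'].round(3),'p',p.round(4),'F',s['ft_force'].round(2),'M',s['moment'].round(3),'w',round(s['gripper_width'],4));print('Ftool',r.inv().apply(s['ft_force']).round(1),'Mtool',r.inv().apply(s['moment']).round(2),'y',r.as_matrix()[:,1].round(3))
E
python3 -c "
from h import *
a=ax();go(np.r_[.435,.299,.203]+.12*a,Rt(a,0));go(np.r_[.435,.299,.203]+.12*a,Rt(a,60))"
```

```text
shift [-8.12 -3.43 -9.77] rot [-24.1  73.9 -24.6] | 394.83107990366113 81.50269968715646
shift [-8.12 -3.43 -9.77] rot [-10.1 131.6 -39.4] | 394.83107990366113 137.77533230764266
```

```bash
python3 -m jog '1 -1 -2 -1.5 -3 9 -3; 1 -2 -2.5 -3 -6 18 -6; 1 -3 -3 -4.5 -9 28 -9; 1 -4.5 -3.2 -6 -12 37 -12; 1 -6 -3.4 -7.5 -15 46 -15; 1 -7 -3.4 -9 -18 56 -18; 1 -8.12 -3.43 -9.77 -21 65 -21; 1 -8.12 -3.43 -9.77 -24.1 73.9 -24.6; 1 -8.12 -3.43 -9.77 -24.1 73.9 -24.6; 1 -8.12 -3.43 -9.77 -24.1 73.9 -24.6'; python3 -c "
from h import *
show()
a=ax();go(np.r_[.435,.299,.203]+.12*a,Rt(a,0));go(np.r_[.435,.299,.203]+.12*a,Rt(a,60))
print(st()[2].as_matrix().round(3))
p,d=arm.camera('wrist');cv2.imwrite('pics/w1.png',p[...,::-1]);np.save('w1d.npy',d);print(arm.camera_model('wrist'))"
```

```text
clock: 1.35
eef_pos: [0.3715, 0.3054, 0.3046]
tcp_rot: [-0.659, 0.701, 0.201, 0.186]
ft_force: [-0.9, 0.5, 0.2]
gripper_width: 0.0852
t 1.35 q [-1.512  0.035  0.309  2.152  0.683  0.917 -1.598] p [0.3715 0.3054 0.3046] F [-0.94  0.53  0.16] M [0.081 0.525 0.023] w 0.0852
Ftool [-0.7 -0.7  0.5] Mtool [ 0.1  -0.    0.52] y [ 0.527 -0.051 -0.849]
shift [ 0.01 -0.   -0.01] rot [ 0.   0.2 -0.1] | 0.4016467710133842 0.2546521640190828
shift [ 0.01 -0.   -0.01] rot [ 0.  60.2 -0.1] | 0.4016467710133842 60.248104916537194
[[ 0.85   0.527 -0.004]
 [ 0.036 -0.051  0.998]
 [ 0.525 -0.849 -0.062]]
{'K': array([[325.1922621 ,   0.        , 278.63685617],
       [  0.        , 325.1922621 , 211.45998482],
       [  0.        ,   0.        ,   1.        ]]), 'T_tool_cam': array([[ 9.99999548e-01, -5.41665464e-04,  7.81188417e-04,
         6.20077375e-04],
       [ 9.10037049e-04,  3.07972341e-01, -9.51394875e-01,
        -1.71274841e-01],
       [ 2.74753321e-04,  9.51395157e-01,  3.07972695e-01,
         7.91839779e-02],
       [ 0.00000000e+00,  0.00000000e+00,  0.00000000e+00,
         1.00000000e+00]])}
```

View pics/w1.png

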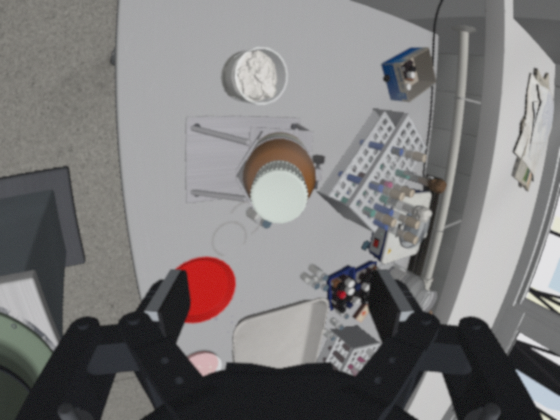

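```bash
cat > wfit.py <<'E'
import io,contextlib
with contextlib.redirect_stdout(io.StringIO()):
    from fit import *
def wcloud(d,p,r):
    m=arm.camera_model('wrist');K=m['K'];v,u=np.mgrid[:d.shape[0],:d.shape[1]]
    X=(u-K[0,2]);Y=(v-K[1,2]);rr=np.hypot(X,Y);th=rr/K[0,0];k=np.where(rr>0,np.tan(th)/np.maximum(rr,1e-9),0)
    P=np.stack([X*k*d,-Y*k*d,-d],-1)
    T=m['T_tool_cam'];Q=P@T[:3,:3].T+T[:3,3];return r.apply(Q.reshape(-1,3)).reshape(Q.shape)+p
if __name__=='__main__':
    s,p,r=st();d=np.load('w1d.npy');W=wcloud(d,p,r)
    I=cv2.imread('pics/w1.png').astype(int)
    for u,v in [(279,193),(265,193),(293,193),(279,210),(279,178),(258,75),(205,290)]:print(u,v,W[v,u].round(3))
    m=(I.min(-1)>140)&(W[...,2]>.17)&(W[...,2]<.24);m[:150]=0;m[230:]=0;m[:,:230]=0;m[:,330:]=0
    n_,l,s_,c_=cv2.connectedComponentsWithStats(m.astype(np.uint8));i=1+s_[1:,4].argmax();m=l==i;print(s_[i],c_[i])
    q=W[m];A=np.c_[q[:,0],q[:,1],np.ones(len(q))];w=np.linalg.lstsq(A,q[:,2],rcond=None)[0];nn=np.r_[-w[0],-w[1],1];nn/=np.linalg.norm(nn)
    print('cent',q.mean(0),'ext',np.ptp(q,0),'tilt',np.degrees(np.arccos(nn[2])),'yaw',np.degrees(np.arctan2(nn[1],nn[0])))
    for nm,P in (('wrist',near(W)),('all',np.r_[near(W)[::4],near(C),near(C2)])):
        o=axfit(P,x0);print(nm,len(P),o.x[:3].round(4),np.degrees(o.x[3:]).round(2),abs(o.fun).mean())
E
python3 wfit.py
```

```text
279 193 [0.437 0.301 0.201]
265 193 [0.426 0.301 0.194]
293 193 [0.448 0.302 0.208]
279 210 [0.437 0.285 0.202]
279 178 [0.436 0.316 0.201]
258 75 [0.492 0.417 0.051]
205 290 [0.421 0.075 0.003]
[ 250  168   58   55 2442] [278.67813268 195.34766585]
cent [0.43639278 0.29887854 0.20116714] ext [0.0489448  0.05233196 0.03602785] tilt 31.574508240104254 yaw 176.71772717431284
wrist 4321 [0.4359 0.2973 0.2018] [ 31.92 183.68] 0.0012883248897576057
all 1931 [0.4355 0.2979 0.203 ] [ 32.83 178.81] 0.0023124599878887337
```

```bash
python3 - <<'E'
from wfit import *
s,p,r=st();d=np.load('w1d.npy');W=wcloud(d,p,r)
I=cv2.imread('pics/w1.png');cv2.imwrite('pics/w1c.png',cv2.resize(I[100:240,170:330],None,fx=5,fy=5,interpolation=cv2.INTER_CUBIC))
t=np.load('top_p.npy')[180:240,165:210,::-1];cv2.imwrite('pics/t1c.png',cv2.resize(t,None,fx=10,fy=10,interpolation=cv2.INTER_CUBIC))
E
```

```text
(no output)
```

View pics/w1c.png

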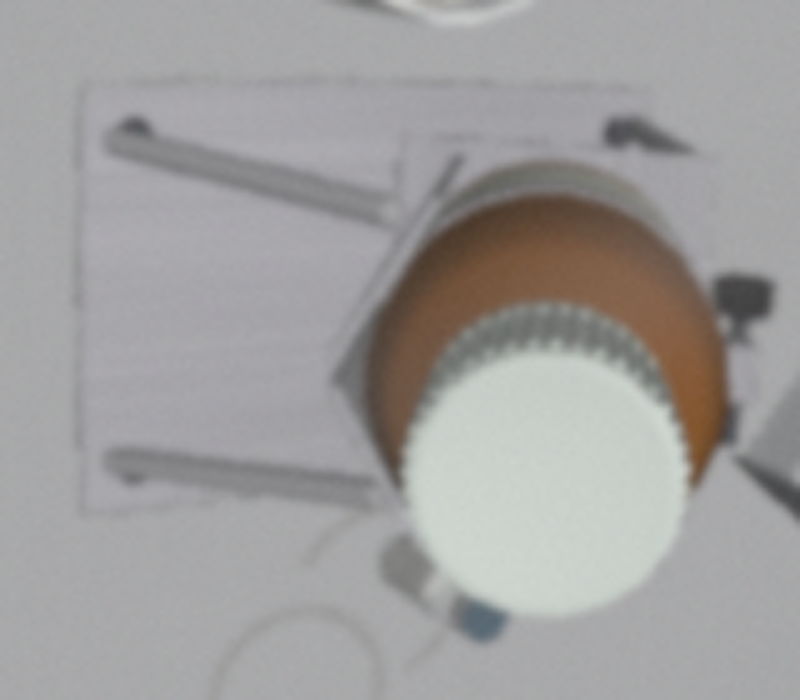

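View pics/t1c.png

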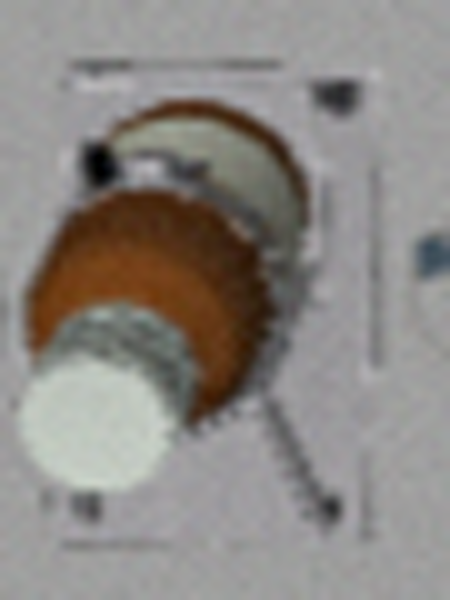

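```bash
python3 - <<'E'
from wfit import *
s,p,r=st()
W1=wcloud(np.full((420,560),1.,np.float32),p,r);m=arm.camera_model('wrist');o=r.apply(m['T_tool_cam'][:3,3])+p
def hit(u,v,z):
    m_=arm.camera_model('wrist');K=m_['K'];X=u-K[0,2];Y=v-K[1,2];rr=np.hypot(X,Y);k=np.tan(rr/K[0,0])/rr
    dd=r.apply(m_['T_tool_cam'][:3,:3]@np.array([X*k,-Y*k,-1]));return o+dd*(z-o[2])/dd[2]
A,B,Cc=[hit(u,v,.004) for u,v in [(170+82/5,100+88/5),(170+82/5,100+515/5),(170+645/5,100+88/5)]]
print(A,B,Cc);e=B-A;print('short',np.linalg.norm(e),'lean yaw',np.degrees(np.arctan2(e[1],e[0]))-90+180+180-180);e=A-Cc;print('long',np.linalg.norm(e),np.degrees(np.arctan2(e[1],e[0])))
# top edges
def ht(u,v,z):
    mm=arm.camera_model('top');T=np.linalg.inv(mm['camera_from_world']);K=mm['K'];dd=T[:3,:3]@np.array([(u-K[0,2])/K[0,0],-(v-K[1,2])/K[1,1],-1]);o=T[:3,3];return o+dd*(z-o[2])/dd[2]
f=lambda x,y:ht(165+x/10-.45,180+y/10-.45,.004)
P=[f(378,75),f(370,540),f(70,62),f(285,65),f(62,545)];print(np.round(P,4))
for i,j in((1,0),(0,3),(1,4),(2,3),(4,2)):
    e=P[i]-P[j];print(i,j,np.linalg.norm(e[:2]),np.degrees(np.arctan2(e[1],e[0])))
E
```

```text
[0.40630498 0.35870965 0.004     ] [0.4014162  0.23454672 0.004     ] [0.59511867 0.35356797 0.004     ]
short 0.12425913743211113 lean yaw -2.2547925795362573
long 0.18888368475389455 178.44013361383912
[[0.5861 0.2328 0.004 ]
 [0.4008 0.2372 0.004 ]
 [0.5937 0.3552 0.004 ]
 [0.5909 0.2698 0.004 ]
 [0.4013 0.3585 0.004 ]]
1 0 0.18544551696253178 178.65974006902738
0 3 0.037269731576841277 -97.28614716566254
1 4 0.12132456731851554 -90.25176544051104
2 3 0.08547774506926231 88.1038758980338
4 2 0.19244427909356127 179.02900558505792
```

```bash
python3 -c "
from h import *
a=ax(32,178);c=np.r_[.436,.298,.2022];go(c+.06*a,Rt(a,0));go(c-.034*a,Rt(a,0))"
```

```text
shift [ 0.01  2.04 -0.1 ] rot [ 1.9  1.3 -0.2] | 61.2664032748245 2.302411716072655
shift [0.02 5.17 0.  ] rot [ 1.9  1.3 -0.2] | 155.14221555338221 2.302411716072655
```

```bash
python3 -m jog '1 0 1 -0.1 1 1 0; 1 0 2 -0.1 1.9 1.3 -.2; 1 0 2.6 -.08 1.9 1.3 -.2; 1 0 3.2 -.06 1.9 1.3 -.2; 1 0.02 3.8 -.04 1.9 1.3 -.2; 1 0.02 4.4 -.02 1.9 1.3 -.2; 1 0.02 4.9 0 1.9 1.3 -.2; 1 0.02 5.17 0 1.9 1.3 -.2; 1 .02 5.17 0 1.9 1.3 -.2'; python3 -c "
from h import *
show();print(arm.grip_depth)
a=ax(32,178);c=np.r_[.436,.298,.2022];go(c-.034*a,Rt(a,0))
p,d=arm.camera('wrist');cv2.imwrite('pics/w2.png',p[...,::-1]);np.save('w2d.npy',d)
p,d=arm.camera('side');cv2.imwrite('pics/s2.png',cv2.resize(p[110:210,200:320,::-1],None,fx=6,fy=6,interpolation=2))"
```

```text
clock: 2.52
eef_pos: [0.4542, 0.2971, 0.1732]
tcp_rot: [-0.672, 0.687, 0.197, 0.192]
ft_force: [0.0, -0.3, -0.7]
gripper_width: 0.0854
t 2.525 q [-1.361  0.343  0.444  2.251  0.906  0.407 -1.767] p [0.4542 0.2971 0.1732] F [ 0.   -0.34 -0.73] M [-0.016  0.585 -0.051] w 0.0854
Ftool [-0.4  0.6 -0.3] Mtool [-0.03  0.02  0.59] y [ 0.53  -0.019 -0.848]
-0.0187
shift [-0.   -0.01  0.01] rot [ 0.   0.1 -0. ] | 0.36956578462219514 0.09668159098449107
```

View pics/w2.png

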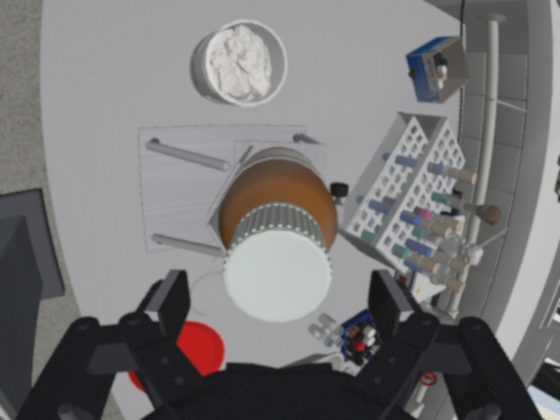

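View pics/s2.png

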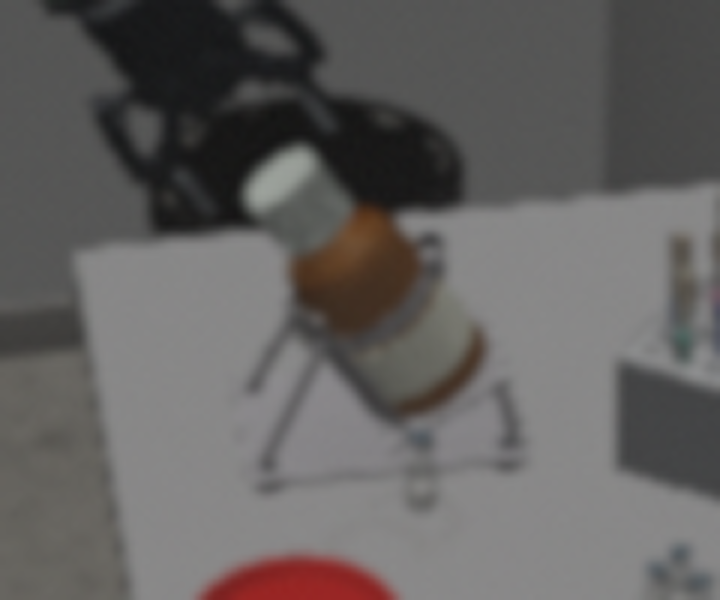

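```bash
python3 - <<'E'
from wfit import *
s,p,r=st();d=np.load('w2d.npy');W=wcloud(d,p,r)
for u,v in [(277,275),(277,310),(277,240),(240,275),(315,275),(174,300),(384,300),(240,60)]:print(u,v,W[v,u].round(3),r.inv().apply(W[v,u]-p).round(3))
m=arm.camera_model('side')
for P in (p,np.r_[.436,.298,.202]):
    X=m['camera_from_world']@np.r_[P,1];K=m['K'];print(K[0,0]*X[0]/-X[2]+K[0,2],K[1,1]*-X[1]/-X[2]+K[1,2])
E
```

```text
277 275 [0.436 0.301 0.202] [-0.    -0.034  0.003]
277 310 [0.436 0.279 0.202] [-0.    -0.033 -0.019]
277 240 [0.436 0.319 0.201] [-0.    -0.033  0.02 ]
240 275 [0.421 0.3   0.192] [-0.018 -0.033  0.002]
315 275 [0.452 0.3   0.212] [ 0.018 -0.033  0.002]
174 300 [0.384 0.305 0.205] [-0.042 -0.064  0.006]
384 300 [0.456 0.306 0.251] [ 0.043 -0.065  0.007]
240 60 [0.489 0.42  0.051] [-0.034  0.12   0.125]
250.88612345518072 145.78992851383552
245.9912390350134 139.75754882350114
```

```bash
python3 -m jog '1 0 .2 0.03 0 0 0; -1 0 .2 .03 0 0 0; -1 0 .2 .03 0 0 0; -1 0 .2 .03 0 0 0; -1 0 .2 .03 0 0 0; -1 0 .2 .03 0 0 0;-1 0 .2 .03 0 0 0;-1 0 .2 .03 0 0 0'; python3 -c "
from h import *
show();print(arm.grip_depth)
p,d=arm.camera('wrist');cv2.imwrite('pics/w3.png',p[...,::-1]);np.save('w3d.npy',d)"
```

```text
clock: 3.62
eef_pos: [0.457, 0.2983, 0.1686]
tcp_rot: [-0.673, 0.687, 0.197, 0.192]
ft_force: [-6.1, -0.9, -0.3]
gripper_width: 0.0507
t 3.625 q [-1.358  0.358  0.449  2.25   0.917  0.39  -1.779] p [0.457  0.2983 0.1686] F [-6.08 -0.89 -0.31] M [-0.009  1.502 -0.058] w 0.0507
Ftool [-5.3 -2.9 -0.9] Mtool [-0.02  0.02  1.5 ] y [ 0.53  -0.017 -0.848]
-0.0187
```

View pics/w3.png

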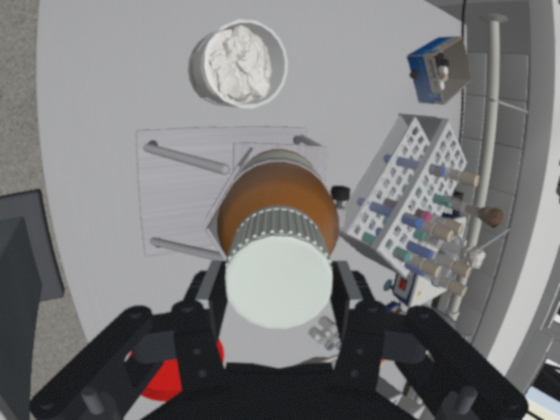

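```bash
python3 -m jog '-1 0 .1 0 0 0 0; -1 0 .2 0 0 0 0; -1 0 .3 0 0 0 0; -1 0 .3 0 0 0 0;-1 0 .3 0 0 0 0'; python3 -c "
from h import *
show()"
```

```text
clock: 4.3
eef_pos: [0.4612, 0.2988, 0.1615]
tcp_rot: [-0.673, 0.686, 0.198, 0.192]
ft_force: [-29.6, -3.8, 34.7]
gripper_width: 0.0507
t 4.3 q [-1.355  0.38   0.46   2.25   0.936  0.364 -1.797] p [0.4612 0.2988 0.1615] F [-29.58  -3.81  34.71] M [-0.965  2.334 -0.542] w 0.0507
Ftool [ -6.8 -45.   -4.4] Mtool [-1.08 -0.09  2.35] y [ 0.53  -0.016 -0.848]
```

```bash
python3 -m jog '-1 0 0.005 0 0 -6 0; -1 0 0.005 0 0 -12 0; -1 0 .005 0 0 -18 0; -1 0 .005 0 0 -24 0; -1 0 .005 0 0 -24 0'; python3 -c "
from h import *
show()"
```

```text
clock: 4.92
eef_pos: [0.4608, 0.2991, 0.1616]
tcp_rot: [-0.617, 0.711, 0.334, 0.044]
ft_force: [-21.0, -4.2, 20.9]
gripper_width: 0.0506
t 4.925 q [-1.281  0.365  0.364  2.247  0.988  0.399 -1.426] p [0.4608 0.2991 0.1616] F [-21.01  -4.15  20.94] M [-0.707  2.408 -0.499] w 0.0506
Ftool [ -8.  -28.8  -1.3] Mtool [0.23 0.01 2.55] y [ 0.529 -0.015 -0.848]
```

```bash
python3 -m jog '-1 0 0 0 0 -8 0; -1 0 0 0 0 -16 0; -1 0 0 0 0 -24 0; -1 0 0 0 0 -32 0; -1 0 0 0 0 -32 0'; python3 -c "
from h import *
show()"
```

```text
clock: 5.55
eef_pos: [0.4603, 0.2991, 0.1616]
tcp_rot: [-0.501, 0.695, 0.492, -0.154]
ft_force: [-14.4, -1.7, 10.3]
gripper_width: 0.0507
t 5.55 q [-1.196  0.353  0.256  2.244  1.034  0.437 -0.908] p [0.4603 0.2991 0.1616] F [-14.38  -1.7   10.3 ] M [-0.532  2.261 -0.366] w 0.0507
Ftool [ -5.3 -16.3   4.6] Mtool [ 1.54 -0.    1.77] y [ 0.529 -0.015 -0.848]
```

```bash
python3 -m jog '-1 0 .01 0 0 -8 0; -1 0 .01 0 0 -16 0; -1 0 .01 0 0 -24 0'; python3 -c "
from h import *
show()"; python3 -m jog '-1 0 .005 0 0 -6 0; -1 0 .005 0 0 -12 0; -1 0 .005 0 0 -18 0'; python3 -c "
from h import *
show()
p,d=arm.camera('wrist');cv2.imwrite('pics/w4.png',p[...,::-1])"
```

```text
clock: 5.92
eef_pos: [0.4597, 0.2989, 0.1612]
tcp_rot: [-0.387, 0.647, 0.586, -0.297]
ft_force: [-19.5, -3.6, 12.0]
gripper_width: 0.0506
t 5.925 q [-1.141  0.348  0.187  2.242  1.06   0.461 -0.508] p [0.4597 0.2989 0.1612] F [-19.54  -3.64  12.  ] M [-0.919  2.911 -0.881] w 0.0506
Ftool [ -5.5 -20.5   9.5] Mtool [2.69 0.22 1.68] y [ 0.528 -0.015 -0.849]
clock: 6.3
eef_pos: [0.4592, 0.2982, 0.1609]
tcp_rot: [-0.289, 0.592, 0.639, -0.396]
ft_force: [-17.1, -6.1, 12.2]
gripper_width: 0.0508
t 6.3 q [-1.103  0.345  0.14   2.241  1.075  0.477 -0.204] p [0.4592 0.2982 0.1609] F [-17.12  -6.12  12.21] M [-1.226  2.432 -0.984] w 0.0508
Ftool [ -5.  -19.3   9. ] Mtool [2.66 0.15 1.14] y [ 0.528 -0.016 -0.849]
```

View pics/w4.png

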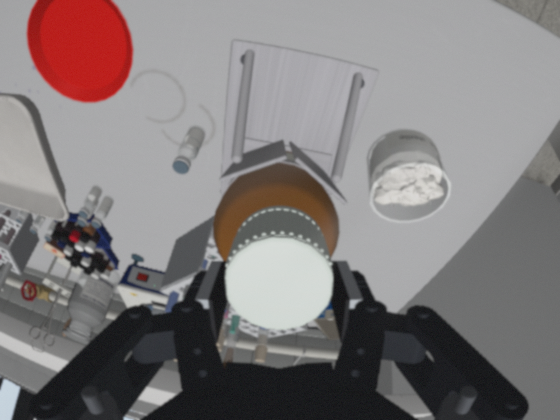

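```bash
python3 -m jog '-1 0 .005 0 0 -6 0; -1 0 .005 0 0 -12 0'; python3 -c "
from h import *
show()"; python3 -m jog '-1 0 .005 0 0 -6 0; -1 0 .005 0 0 -12 0'; python3 -c "
from h import *
show()"
```

```text
clock: 6.6
eef_pos: [0.4591, 0.2966, 0.1608]
tcp_rot: [-0.218, 0.547, 0.666, -0.459]
ft_force: [-17.8, -10.6, 15.8]
gripper_width: 0.0506
t 6.6 q [-1.078  0.344  0.11   2.242  1.084  0.489  0.006] p [0.4591 0.2966 0.1608] F [-17.83 -10.63  15.81] M [-1.998  1.777 -2.02 ] w 0.0506
Ftool [ -7.7 -22.6  10.4] Mtool [2.69 0.63 1.9 ] y [ 0.528 -0.018 -0.849]
clock: 6.85
eef_pos: [0.4602, 0.2968, 0.1618]
tcp_rot: [-0.146, 0.496, 0.685, -0.513]
ft_force: [5.8, 2.8, 15.0]
gripper_width: 0.0507
t 6.85 q [-1.055  0.342  0.083  2.239  1.093  0.499  0.21 ] p [0.4602 0.2968 0.1618] F [ 5.83  2.83 15.03] M [ 0.864 -2.172 -0.012] w 0.0507
Ftool [ -5.   -9.7 -12.2] Mtool [-2.2   0.51  0.6 ] y [ 0.529 -0.018 -0.848]
```

```bash
python3 -m jog '-1 0 0 0 0 3 0; -1 0 0 0 0 6 0;-1 0 -.1 0 0 6 0; -1 0 -.2 0 0 6 0; -1 0 -.35 0 0 6 0; -1 0 -.45 0 0 6 0; -1 0 -.45 0 0 6 0'; python3 -c "
from h import *
show()
p,d=arm.camera('wrist');cv2.imwrite('pics/w5.png',p[...,::-1])"
```

```text
clock: 7.72
eef_pos: [0.4531, 0.2968, 0.1734]
tcp_rot: [-0.182, 0.522, 0.677, -0.486]
ft_force: [1.3, -0.5, 1.1]
gripper_width: 0.0506
t 7.725 q [-1.069  0.312  0.081  2.24   1.045  0.523  0.147] p [0.4531 0.2968 0.1734] F [ 1.31 -0.46  1.14] M [-0.112  0.284 -0.037] w 0.0506
Ftool [-1.2 -0.3 -1.3] Mtool [ 0.3  -0.03 -0.03] y [ 0.53  -0.018 -0.848]
```

View pics/w5.png

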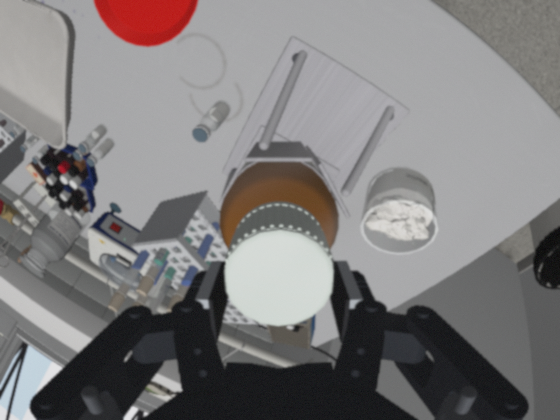

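```bash
python3 -m jog '-1 0 -.3 0 0 0 0; -1 0 -.6 0 0 0 0; -1 0 -1 0 0 0 0; -1 0 -1.5 0 0 0 0; -1 0 -2 0 0 0 0; -1 0 -2.5 0 0 0 0;-1 0 -2.8 0 0 0 0;-1 0 -3 0 0 0 0;-1 0 -3 0 0 0 0'; python3 -c "
from h import *
show()
p,d=arm.camera('wrist');cv2.imwrite('pics/w6.png',p[...,::-1])
p,d=arm.camera('side');cv2.imwrite('pics/s6.png',cv2.resize(p[60:210,180:340,::-1],None,fx=4,fy=4,interpolation=2))
for nm in ['top','side']:
  p,d=arm.camera(nm);np.save(nm+'_d2.npy',d);np.save(nm+'_p2.npy',p)
d=np.load('top_d2.npy');p=np.load('top_p2.npy');cv2.imwrite('pics/t6.png',p[...,::-1])
C=cloud('top',d);m=(p.min(-1)>170)&(C[...,2]<.03);m[:185]=0;m[232:]=0;m[:,335:]&=True;m[:,:337]=0;m[:,388:]=0
n,l,s,c=cv2.connectedComponentsWithStats(m.astype(np.uint8));i=1+s[1:,4].argmax();q=C[l==i];print('dish',s[i],c[i],(q.min(0)+q.max(0))/2,np.median(q,0),np.ptp(q,0))
"
```

```text
clock: 8.9
eef_pos: [0.4055, 0.2986, 0.2498]
tcp_rot: [-0.182, 0.522, 0.677, -0.486]
ft_force: [0.1, 1.5, -1.0]
gripper_width: 0.0504
t 8.9 q [-1.111e+00  1.270e-01 -1.000e-03  2.215e+00  8.140e-01  7.270e-01
  3.360e-01] p [0.4055 0.2986 0.2498] F [ 0.1   1.46 -0.99] M [0.004 0.708 0.02 ] w 0.0504
Ftool [ 1.5  0.9 -0.3] Mtool [ 0.62 -0.03 -0.34] y [ 0.53  -0.018 -0.848]
dish [346 190  34  34 861] [362.60046458 206.19163763] [ 0.4961116  -0.40485128  0.00882812] [ 0.49723402 -0.40527035  0.00549372] [0.13454523 0.13598419 0.03144057]
```

View pics/w6.png

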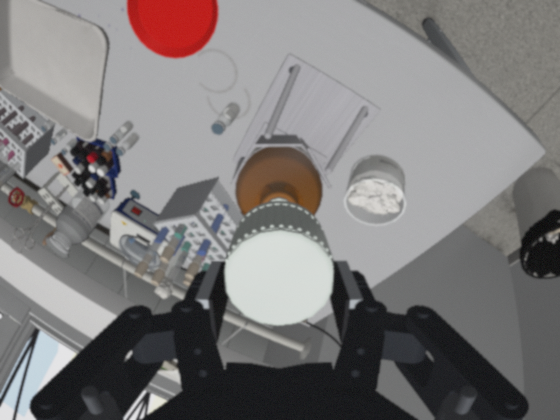

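View pics/s6.png

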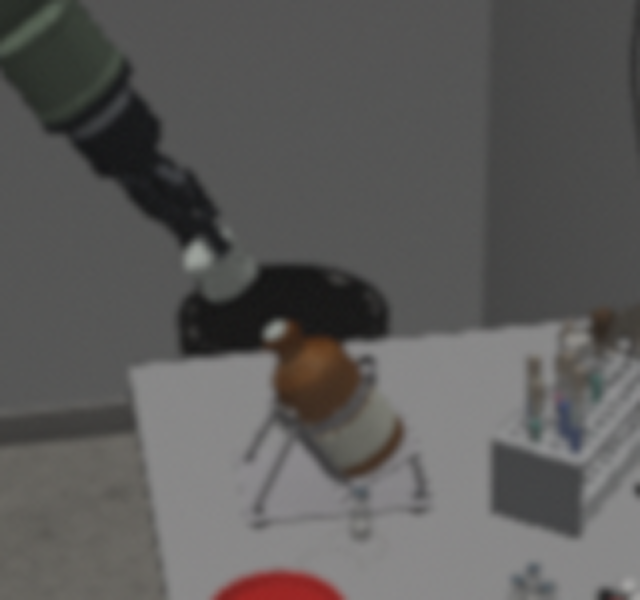

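View pics/t6.png

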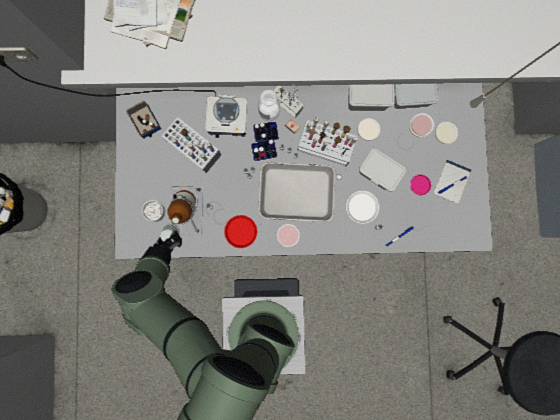

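```bash
python3 -c "
from h import *
s,p,r=st();print(r.as_matrix().round(2))
for yaw in (-140,-120,-100,-80,-55,-35,0,40,125,90,160):
  t=np.radians(yaw);x=np.r_[np.cos(t),np.sin(t),0];y=np.r_[0,0,-1.];G=R.from_matrix(np.c_[x,y,np.cross(x,y)]);print(yaw,end=' ');go([.495,-.404,.25],G)
"
```

```text
[[-0.39  0.53 -0.75]
 [ 0.88 -0.02 -0.47]
 [-0.26 -0.85 -0.46]]
-140 shift [-21.84   2.     8.71] rot [  5.8 -99.4 -36.1] | 707.9282548461938 105.89421301837793
-120 shift [-21.84   2.     8.71] rot [  -0.6 -118.6  -38.8] | 707.9282548461938 124.7952338672904
-100 shift [-21.84   2.     8.71] rot [  -7.9 -137.7  -40.9] | 707.9282548461938 143.87724657334314
-80 shift [-21.84   2.     8.71] rot [ -16.2 -156.6  -42.4] | 707.9282548461938 163.05692826143107
-55 shift [-21.84   2.     8.71] rot [ 26.3 166.2  39.9] | 707.9282548461938 172.91613844767858
-35 shift [-21.84   2.     8.71] rot [ 29.9 147.4  31.6] | 707.9282548461938 153.70922055419635
0 shift [-21.84   2.     8.71] rot [ 33.4 114.1  18.6] | 707.9282548461938 120.29636029624128
40 shift [-21.84   2.     8.71] rot [34.1 75.5  5.5] | 707.9282548461938 82.98981146034681
125 shift [-21.84   2.     8.71] rot [ 26.7  -7.2 -17.6] | 707.9282548461938 32.80170604231476
90 shift [-21.84   2.     8.71] rot [31.1 26.9 -8.8] | 707.9282548461938 42.02977133585049
160 shift [-21.84   2.     8.71] rot [ 20.6 -41.2 -25.4] | 707.9282548461938 52.63974807500157
```

```bash
python3 -c "
from h import *
for yaw in (70,90):
  t=np.radians(yaw);x=np.r_[np.cos(t),np.sin(t),0];y=np.r_[0,0,-1.];G=R.from_matrix(np.c_[x,y,np.cross(x,y)]);print(yaw,end=' ');go([.44,.1,.29],G)
"
```

```text
70 shift [-6.64 -0.42  1.61] rot [32.7 46.4 -3.4] | 205.30303592585975 56.849142402797774
90 shift [-6.64 -0.42  1.61] rot [31.1 26.9 -8.8] | 205.30303592585975 42.02977133585049
```

```bash
python3 -m jog '-1 -1.1 -.4 .3 5 4 -1.5; -1 -2.2 -.42 .55 10 9 -3; -1 -3.3 -.42 .8 15 13 -4.5; -1 -4.4 -.42 1.1 20 18 -6; -1 -5.5 -.42 1.35 26 22 -7.5; -1 -6.64 -.42 1.61 31.1 26.9 -8.8; -1 -6.64 -.42 1.61 31.1 26.9 -8.8'; python3 -c "
from h import *
show()
for yaw in (50,60,70,90):
  t=np.radians(yaw);x=np.r_[np.cos(t),np.sin(t),0];y=np.r_[0,0,-1.];G=R.from_matrix(np.c_[x,y,np.cross(x,y)]);print(yaw,end=' ');go([.495,-.404,.25],G)
"
```

```text
clock: 9.98
eef_pos: [0.4413, 0.0969, 0.2898]
tcp_rot: [0.502, -0.502, -0.497, 0.499]
ft_force: [-0.0, 0.5, -2.0]
gripper_width: 0.0507
t 9.975 q [-0.618  0.146  0.307  1.925 -0.049  1.08   1.273] p [0.4413 0.0969 0.2898] F [-0.03  0.47 -1.98] M [ 0.028  0.035 -0.017] w 0.0507
Ftool [0.5 2.  0. ] Mtool [ 0.04  0.02 -0.03] y [-0.002 -0.002 -1.   ]
50 shift [-16.68   1.35  -1.91] rot [-0.1 39.6 -0.1] | 505.3705765074445 39.60390693898692
60 shift [-16.68   1.35  -1.91] rot [-0.1 29.6 -0.1] | 505.3705765074445 29.603978461198256
70 shift [-16.68   1.35  -1.91] rot [-0.1 19.6 -0.1] | 505.3705765074445 19.60412078371467
90 shift [-16.68   1.35  -1.91] rot [-0.1 -0.4 -0.1] | 505.3705765074445 0.41632128738301605
```

```bash
python3 -m jog '-1 -1.2 0 -.1 0 3 0; -1 -3 0 -.3 0 6 0; -1 -4.8 0 -.5 0 9 0; -1 -6.6 0 -.7 0 12 0; -1 -8.4 .2 -.9 0 15 0; -1 -10.2 .5 -1.1 0 18 0; -1 -12 .8 -1.3 0 21 0; -1 -13.6 1 -1.5 0 24 0; -1 -15.1 1.2 -1.7 0 27 0; -1 -16.2 1.3 -1.85 0 29.6 0; -1 -16.68 1.35 -1.91 0 29.6 0; -1 -16.68 1.35 -1.91 0 29.6 0'; python3 -c "
from h import *
show()
t=np.radians(60);x=np.r_[np.cos(t),np.sin(t),0];y=np.r_[0,0,-1.];G=R.from_matrix(np.c_[x,y,np.cross(x,y)]);go([.495,-.404,.25],G)
p,d=arm.camera('wrist');cv2.imwrite('pics/w7.png',p[...,::-1]);np.save('w7d.npy',d)
"
```

```text
clock: 11.48
eef_pos: [0.495, -0.4037, 0.2494]
tcp_rot: [0.612, -0.612, -0.353, 0.355]
ft_force: [0.3, -0.3, -1.4]
gripper_width: 0.0505
t 11.475 q [ 0.215  0.568  0.594  1.526 -0.333  1.151  1.921] p [ 0.495  -0.4037  0.2494] F [ 0.31 -0.34 -1.35] M [ 0.036  0.013 -0.015] w 0.0505
Ftool [-0.1  1.4 -0.4] Mtool [ 0.03  0.01 -0.02] y [-0.003 -0.001 -1.   ]
shift [-0.01 -0.02 -0.01] rot [-0.1  0.  -0.1] | 0.6809083134937671 0.16910951154679146
```

View pics/w7.png

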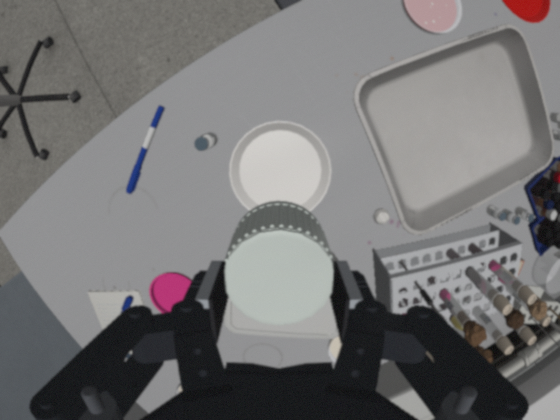

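```bash
python3 - <<'E'
from wfit import *
s,p,r=st();d=np.load('w7d.npy');W=wcloud(d,p,r);T=r.inv().apply((W-p).reshape(-1,3)).reshape(W.shape)
I=cv2.imread('pics/w7.png').astype(int)
m=(I.min(-1)>160);m[:235]=0;m[325:]=0;m[:,:228]=0;m[:,332:]=0
m&=abs(T[...,1]+.04)<.015
m=cv2.erode(m.astype(np.uint8),np.ones((5,5)))>0
q=T[m];A=np.c_[q[:,0],q[:,2],np.ones(len(q))];w=np.linalg.lstsq(A,q[:,1],rcond=None)[0];print(m.sum(),'slopes deg x,z',np.degrees(np.arctan(w[:2])),'y0',w[2],'cent',(q.min(0)+q.max(0))/2,np.ptp(q,0))
z=W[...,2];b=(z<.03)&(I.min(-1)>190);b[:110]=0;b[230:]=0;b[:,:220]=0;b[:,340:]=0
n,l,ss,c=cv2.connectedComponentsWithStats(b.astype(np.uint8));i=1+ss[1:,4].argmax();print(ss[i])
for u,v in [(280,170),(280,195),(280,124),(230,170),(331,168)]:print(u,v,W[v,u].round(4))
E=[W[v,u][:2] for u,v in [(230,170),(331,168),(237,140),(323,140),(258,126),(303,126),(232,190),(329,190)]];E=np.array(E);
A=np.c_[2*E,np.ones(len(E))];x=np.linalg.lstsq(A,(E**2).sum(1),rcond=None)[0];print('circle',x[:2],np.sqrt(x[2]+x[0]**2+x[1]**2))
E
```

```text
6705 slopes deg x,z [-0.03806505 -0.19651347] y0 -0.03862371313606788 cent [ 0.00080052 -0.0388516   0.00038489] [0.04702438 0.00479499 0.04837081]
[ 240  131   81   73 4653]
280 170 [ 0.4956 -0.4012  0.0037]
280 195 [ 0.5249 -0.418   0.0038]
280 124 [ 0.4433 -0.3712  0.0121]
230 170 [ 0.4618 -0.4557  0.0135]
331 168 [ 5.271e-01 -3.414e-01  3.000e-04]
circle [ 0.49915792 -0.40221335] 0.06845769383360088
```

```bash
python3 -m jog '-1 0 1 0 0 0 0; -1 0 2.2 0 0 0 0; -1 0 3.4 0 0 0 0; -1 0 4.6 0 0 0 0; -1 .0 5.8 -.05 0 0 0; -1 0 6.6 -.05 0 0 0; -1 0 7.2 -.05 0 0 0; -1 0 7.5 -.05 0 0 0; -1 0 7.5 -.05 0 0 0'; python3 -c "
from h import *
show()"; python3 -m jog '-1 0 .15 0 0 0 0; -1 0 .3 0 0 0 0; -1 0 .4 0 0 0 0; -1 0 .4 0 0 0 0'; python3 -c "
from h import *
show()
p,d=arm.camera('wrist');cv2.imwrite('pics/w8.png',p[...,::-1])"
```

```text
clock: 12.65
eef_pos: [0.4962, -0.4037, 0.0248]
tcp_rot: [0.612, -0.612, -0.353, 0.355]
ft_force: [-1.2, -0.2, -1.2]
gripper_width: 0.0508
t 12.65 q [ 0.305  0.821  0.446  1.695 -0.485  0.739  2.04 ] p [ 0.4962 -0.4037  0.0248] F [-1.24 -0.17 -1.21] M [-0.008  0.011 -0.036] w 0.0508
Ftool [-0.8  1.2  1. ] Mtool [0.01 0.04 0.01] y [-0.002 -0.001 -1.   ]
clock: 13.15
eef_pos: [0.496, -0.4036, 0.0126]
tcp_rot: [0.612, -0.612, -0.353, 0.355]
ft_force: [-0.2, 0.2, -1.7]
gripper_width: 0.0505
t 13.15 q [ 0.312  0.838  0.435  1.697 -0.493  0.719  2.047] p [ 0.496  -0.4036  0.0126] F [-0.22  0.22 -1.67] M [0.026 0.042 0.035] w 0.0505
Ftool [0.1 1.7 0.3] Mtool [ 0.05 -0.03 -0.  ] y [-0.002 -0.001 -1.   ]
```

View pics/w8.png

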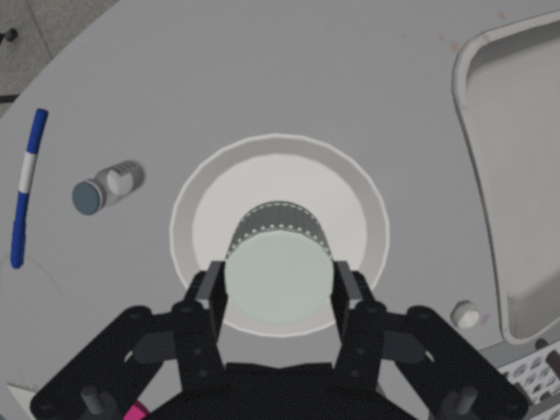

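No contact yet; feel down in small steps.

```bash
python3 -m jog '-1 0 .05 0 0 0 0; -1 0 .08 0 0 0 0; -1 0 .08 0 0 0 0'; python3 -c "
from h import *
show()"; python3 -m jog '-1 0 .03 0 0 0 0; -1 0 .06 0 0 0 0; -1 0 .06 0 0 0 0';  python3 -c "
from h import *
show()"
```

```text
clock: 13.58
eef_pos: [0.4961, -0.4037, 0.0103]
tcp_rot: [0.612, -0.612, -0.353, 0.355]
ft_force: [0.1, -0.4, -0.9]
gripper_width: 0.0506
t 13.575 q [ 0.313  0.841  0.433  1.698 -0.495  0.715  2.048] p [ 0.4961 -0.4037  0.0103] F [ 0.14 -0.39 -0.94] M [ 0.033  0.032 -0.016] w 0.0506
Ftool [-0.3  0.9 -0.3] Mtool [ 0.04  0.02 -0.01] y [-0.002 -0.001 -1.   ]
clock: 13.95
eef_pos: [0.4961, -0.4037, 0.0084]
tcp_rot: [0.612, -0.612, -0.353, 0.355]
ft_force: [0.4, 1.2, -1.6]
gripper_width: 0.0506
t 13.95 q [ 0.314  0.844  0.432  1.698 -0.496  0.712  2.049] p [ 0.4961 -0.4037  0.0084] F [ 0.38  1.18 -1.59] M [0.064 0.014 0.016] w 0.0506
Ftool [1.2 1.6 0.3] Mtool [ 0.04 -0.02 -0.05] y [-0.002 -0.001 -1.   ]
```

```bash
python3 -m jog '-1 0 .03 0 0 0 0; -1 0 .05 0 0 0 0; -1 0 .05 0 0 0 0'; python3 -c "
from h import *
show()"
```

```text
clock: 14.32
eef_pos: [0.4961, -0.4038, 0.0082]
tcp_rot: [0.612, -0.612, -0.353, 0.355]
ft_force: [-6.4, 5.7, 21.1]
gripper_width: 0.0509
t 14.325 q [ 0.315  0.844  0.431  1.698 -0.497  0.712  2.05 ] p [ 0.4961 -0.4038  0.0082] F [-6.36  5.73 21.13] M [ 1.389  1.182 -0.013] w 0.0509
Ftool [  1.8 -21.1   8.4] Mtool [ 1.72  0.01 -0.61] y [-0.002 -0.001 -1.   ]
```

```bash
python3 -c "
from h import *
p,d=arm.camera('side');cv2.imwrite('pics/s9.png',cv2.resize(p[240:350,240:380,::-1],None,fx=5,fy=5,interpolation=2))"
```

```text
(no output)
```

View pics/s9.png

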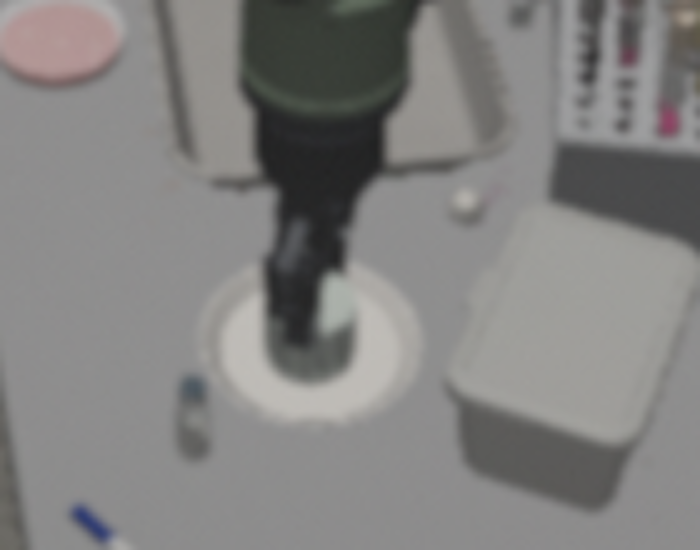

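```bash
python3 -m jog '-1 0 -.01 0 0 0 0; -1 0 -.01 0 0 0 0; 1 0 -.01 0 0 0 0; 1 0 -.01 0 0 0 0; 1 0 -.01 0 0 0 0; 1 0 -.01 0 0 0 0; 1 0 -.01 0 0 0 0; 1 0 -.01 0 0 0 0'; python3 -c "
from h import *
show()
p,d=arm.camera('wrist');cv2.imwrite('pics/w10.png',p[...,::-1])"
```

```text
clock: 15.38
eef_pos: [0.4961, -0.4038, 0.0084]
tcp_rot: [0.612, -0.612, -0.353, 0.355]
ft_force: [0.2, -0.4, 0.4]
gripper_width: 0.0855
t 15.375 q [ 0.315  0.843  0.431  1.698 -0.496  0.712  2.05 ] p [ 0.4961 -0.4038  0.0084] F [ 0.2  -0.39  0.44] M [0.008 0.032 0.002] w 0.0855
Ftool [-0.2 -0.4 -0.4] Mtool [ 0.03 -0.    0.01] y [-0.002 -0.    -1.   ]
```

View pics/w10.png

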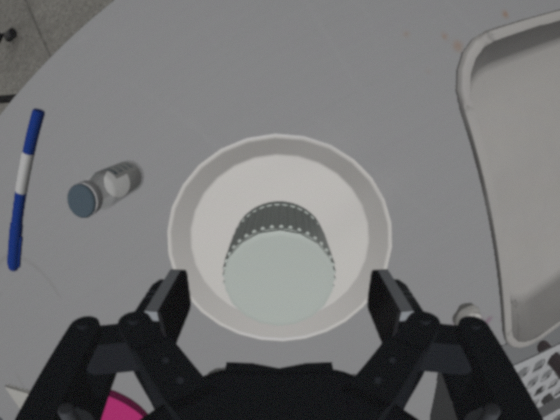

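Released, free of force. Back straight up.

```bash
python3 -m jog '1 0 -.3 0 0 0 0; 1 0 -.8 0 0 0 0; 1 0 -1.5 0 0 0 0; 1 0 -2.5 0 0 0 0; 1 0 -3.5 0 0 0 0; 1 0 -4.5 0 0 0 0; 1 0 -5.5 0 0 0 0; 1 0 -6 0 0 0 0; 1 0 -6 0 0 0 0; 1 0 -6 0 0 0 0'; python3 - <<'E'
from wfit import *
show();s,p,r=st()
I,d=arm.camera('wrist');cv2.imwrite('pics/w11.png',I[...,::-1]);W=wcloud(d,p,r)
m=(abs(W[...,2]-.0475)<.008)&(np.hypot(W[...,0]-.497,W[...,1]+.404)<.05)
m=cv2.erode(m.astype(np.uint8),np.ones((5,5)))>0
q=W[m];A=np.c_[q[:,:2],np.ones(len(q))];w=np.linalg.lstsq(A,q[:,2],rcond=None)[0];print(len(q),'cap top',(q.min(0)+q.max(0))/2,np.median(q,0),'tilt deg',np.degrees(np.hypot(*w[:2])))
t,_=arm.camera('top');cv2.imwrite('pics/t11.png',t[...,::-1])
E
```

```text
clock: 16.68
eef_pos: [0.4961, -0.4033, 0.1875]
tcp_rot: [0.613, -0.612, -0.353, 0.355]
ft_force: [-0.2, 0.6, -0.2]
gripper_width: 0.0855
t 16.675 q [ 0.232  0.627  0.565  1.594 -0.373  1.033  1.953] p [ 0.4961 -0.4033  0.1875] F [-0.25  0.59 -0.2 ] M [ 0.059  0.015 -0.017] w 0.0855
Ftool [0.4 0.2 0.5] Mtool [ 0.04  0.02 -0.04] y [-0.003  0.    -1.   ]
1501 cap top [ 0.49451213 -0.40220007  0.04705363] [ 0.49364417 -0.40187217  0.04690599] tilt deg 0.33582012274503814
```

View pics/w11.png

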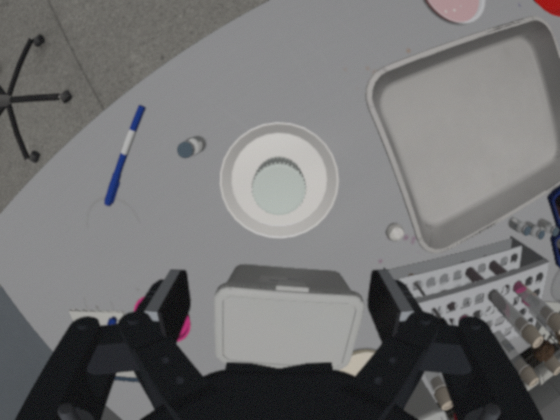

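View pics/t11.png

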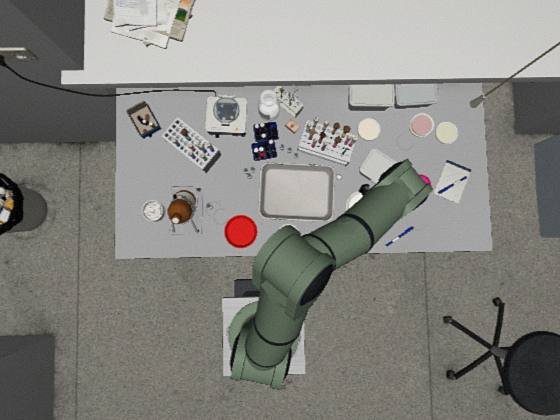

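Cap top stands at z = 0.047 (floor 4 mm + 43.5 mm), level and near the middle of the dish; the bystanders in view look unmoved.

```bash
python3 -c "
from h import *
print(arm.job_done())"
```

```text
the job is handed in; nothing more can be done
None
```

The cap is off the bottle and stands open side down near the middle of the white dish, and I handed the job in at about 17 s of robot time.

- **Opening:** I gripped the cap by its sides, pressed it about 8 mm to its firm stop, and turned it about 120° anticlockwise. The torque rose to about 0.6 N m, which I took as the end stop. I backed off 6° and lifted the cap about 100 mm along the bottle's axis; the force on the tool stayed near zero.
- **Placing:** I lowered the cap into the dish until it touched the floor, opened the gripper and backed straight up.
- **Last checks:**
  - The cap's top is at z = 0.047 m, as expected on the dish floor.
  - Its tilt is about 0.3°.
  - Its axis is within about 5 mm of the dish's centre.
  - The force on the tool is near zero and the gripper is clear.
- **Bystanders:** Vial_b, the marker and the cotton pot look unmoved in the last pictures. I judged all of this by eye and did not measure it. I did not single out vial_a or the petri dish in those pictures.
- **Higher forces than planned:**
  - The first press peaked at 45 N along the fingers, above the advised 12 to 20 N. I eased it at once.
  - At the end stop the tool shifted a few millimetres sideways in the grip.
  - The touch-down on the dish reached 21 N.
- **Yaw estimates:** My estimates of the bottle's lean direction differed by several degrees. I used 178°, from the stand plate's edges.

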